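# Unhook the hanging bearing basket and seat it in its nest

### The job

Take the basket with the bearing ring off the deep twin hooks and set it down fully home in the nest plate on the bench, with the ring still in it. The hooks lean by an unknown amount, so feel your way: lift the bar along the prongs and past their tips before drawing it out towards the robot, never forcing it against the hooks, and put it down gently without disturbing the tools and caps lying about.

Things in the scene. Friction and masses are not known exactly. Their poses are not given: they have to be found in the camera images.
- basket: Loose open grey sheet-metal basket, 70 (its x) x 150 (its y) x 30 mm high, walls 3 mm, with a steel upright 22 mm wide, 166 mm high at the middle of each short end, joined by a round bar. Origin: centre of the underside, z up. Weighs 0.16 to 0.25 kg. Hangs by the bar in the two hooks, underside about 30 mm above the bench, axes nearly parallel to hook_stand's.
- grip_block (a point): Middle of the gripping height of the black upright block on the middle of the basket's bar: 10 mm (basket x) x 34 mm (basket y), reaching from 156 to 202 mm above the basket's underside; this point is 185 mm above it. Pinch it across its 10 mm, from above: close lightly, so as not to push it against the hooks, then firmly (40 to 50 N). Hooks start 27 mm beside it.
- bar (a point): Centre of the basket's round steel hanging bar, 8 mm in diameter, along the basket's y between the uprights, 160 mm above the basket's underside. It lies in both hooks.
- hook_stand: Fixed steel stand. Origin on the bench below the hanging bar; x horizontal, from the front prongs to the posts (away from the robot), y along the bar, z up. Base 141 x 150 x 10 mm. It carries two equal U-shaped steel hooks, open upward, at y = -48 and +48 mm (8 mm wide in y). The basket may bear on hooks and stand with at most 12 N, its weight included.
- saddle (a point): Midway between the two hook bottoms, 186 mm up. Each hook has a front prong (x -14 to -6 mm) and a back (+6 to +14), 80 mm deep; slot 12 mm, so 4 mm play for the bar. Both lean rigidly together about a shaft along y, 184 mm up, by -0.36 to +0.36 rad (tops to the robot or to the posts), NOT reported, new each time. Raise the bar 90 to 95 mm, then draw it out along -x.
- support_arms (a point): Underside of the two arms that carry the hooks, 173 mm above the bench, at y = -58 and +58 mm (8 mm wide), from stand x = -7 to +92 mm, ending in posts at x = +84 mm. They lie over the rear of the hanging basket: its rim meets them if it is raised more than 105 mm before it is drawn out.
- ring: Steel bearing ring, 54 mm across, 12 mm high, lying loose in the basket, about 0.14 kg. Origin: centre of its underside.
- nest: Fixed grey metal plate on the bench, 96 (its x) x 176 (its y) x 4 mm, with dark lips round the edge, tops 12 mm above the bench, leaving a place of 76 x 156 mm for the basket (3 mm play all round), long side along its y, either way round. Origin: centre of its underside. Seated, the basket's underside is 4 mm above the bench. At most 40 N between them: touch down at 10 mm/s.
- spanner: Open spanner, 148 mm long, 9 mm high, lying on the bench; leave it alone.
- marker: Marker pen, 135 mm long, 15 mm high, lying on the bench; leave it alone.
- cap_2: Small black end cap, 32 x 17 x 17 mm, lying on the bench; leave it alone.
- cap_5: Small black end cap, 32 x 17 x 17 mm, lying on the bench; leave it alone.
- driver (a point): Lower tip of the power screwdriver hanging from the balance arm, 112 mm above the bench; it and its arm go straight up from here to over 400 mm, 20 mm thick and thicker higher up. Keep hand and arm clear of it: do not swing across at full reach.
Mind the look-alikes: they are no part of the job. Several things have the shape of the ring; the one meant has the colours described above.

How it is judged (in metres and radians):
On the way:
1. the basket is off the hooks, drawn out in front of them and held clear in the air with the ring in it (x of basket in the frame of hook_stand below -0.03 m and height (world z) of basket above 0.07 m and contact force between basket and hook_stand below 0.1 N and z of ring in the frame of basket below 0.02 m), for 0.1 s.
At the end, for the whole second after the job is handed in: The basket stands flat between the lips of the nest plate (underside within 2.5 mm of the plate's top, centre within 7 mm, long sides parallel within 5 degrees, upright within 2 degrees), let go and at rest, with the bearing ring in it (z of basket in the frame of nest below 0.0065 m and horizontal distance between basket and nest below 0.007 m and angle between the y axis of basket and the y axis of nest, either way round below 0.09 rad and angle between basket's own z axis and vertical below 0.035 rad and z of ring in the frame of basket below 0.02 m and horizontal distance between ring and basket below 0.06 m and linear speed of basket below 0.01 m/s); the robot touches nothing.
It fails at once if the basket bears on the hooks or stand with more than 12 N (contact force between basket and hook_stand above 12 N).
It fails at once if the basket is pressed or dropped on the nest with more than 40 N (contact force between basket and nest above 40 N).
It fails at once if the ring falls out of the basket (distance between ring and basket above 0.12 m).
It fails at once if a tool or cap lying about is moved more than 15 mm (distance of any of spanner, marker, cap_2, cap_5 from where it was at the start of the episode above 0.015 m).
It also fails if it takes over 72 s, if anything falls off the work surface, if the arm or the gripper's body presses on something with over 40 N, if the wrist force passes 120 N, or if a joint passes its speed limit or range.

### The arm

A 6-joint arm with a two-finger parallel gripper is mounted at the origin on a cart in front of the work surface, level with it; the furniture and walls round the work are solid. World frame = base frame: x ahead of the robot, y to its left, z up, the work surface at z = 0. Lengths are in mm, angles in degrees, forces in N, time in s.
With the tool pointing down it reaches from about 350 to 725 mm from the base axis. Payload 6 kg.
Tool frame: the origin (TCP) lies at the centre of the arm's flange, where the gripper is bolted on; the fingertips stand 173 mm ahead of it and the grasp point (between the pads) lies 155 mm ahead of it; z points along the fingers, y is the line along which they close (so a half turn about z gives the same grasp; the last joint's range is limited). The gripper opens to 85 mm and grips with 20 to 120 N. Pads are 22 mm wide; open, the fingers measure 114 mm over their backs; the gripper's body (76 mm by 85 mm) begins 54 mm behind the grasp point. The pads swing forward as they close: fully open they stand 13 mm farther back than shut.
Start: joints at [-52.557, 2.303, 4.859, 0, -92.561, -19.12], TCP at [188.645, -569.567, 404.661] pointing down, gripper open.
Joint ranges: [-146.85, 146.85], [-73.84, 115.35], [-62.03, 85.46], [-188.31, 113.3], [-161.28, -10.13], [-171.36, 171.36]. Speed limits (degrees/s): [147.25, 147.25, 172.46, 180, 180, 180].

### API

Orientations are given as a 3x3 rotation matrix whose columns are the frame's x, y, z axes.
In Python, from workcell import robot gives the robot as it stands.
- The arm moves only by the tool jog_arm, never from a script. Its argument "increments" is one flat list of numbers, 5 for each row, row after row: the shift along the tool's x, y, z in cm, then the turn about the tool's z in rad, then the finger opening in cm, from 0 to 8.54. A call has 1 to 10 rows; each row is the pose to reach, as a shift and turn from the pose commanded when the call began, along the tool's axes at that moment; what a row does not reach only later rows make up. A row lasts 1/12 s, in which the tool goes at most 41.7 mm and 7.16 degrees, less where a joint would pass 70% of its speed; a pose out of reach is approached as far as the arm can. A call with a gripper value outside its range is refused whole. The fingers move at their own pace and stop on an object; "newtons" is the grip in N (left out, the last holds). Time passes only in rows, so rows that repeat a pose let the fingers close. It gives the time, the measured TCP pose, the force, the opening and the grip force at its end, in the units of the state.
- robot.sense(): the state, without advancing time (a new reading comes with each control period).
- robot.capture(name): name is "side" or "top"; returns the picture (420x560x3 uint8, red, green, blue); there is no depth.
- robot.camera_info(name): a dict with "intrinsics" (3x3 intrinsics, pixels), "origin" and "attitude" of the camera in the world. Camera axes: x right, y up, looking along -z (the intrinsics and any distortion apply to the point x, -y, -z); pixel columns grow to the right and rows downward; lengths in mm; the calibration is good to about 2 mm. A picture is of the moment at which its call begins. camera_info takes no time and is no camera call.
- robot.finish_job(): hands the job in; it is judged then, once.
The state is a dict: "time_s": time; "q": joint angles; "joint_vel": joint speeds; "joint_torque": joint torques, N m; "eef_pos": TCP position; "orientation": TCP orientation; "wrist_force": force on the tool from outside, world axes, zero at the start; "ft_torque": the same for the moment, N m; "opening": opening from 0.0 (shut) to 1.0 (fully open); "grip_force": force on a finger pad.
Only numpy, scipy, OpenCV 4.12 (cv2) and the standard library are available. Lean on these libraries where they do the work, as an engineer would, in place of code of your own. Each camera call takes 0.05 s, during which the arm holds its last target. There are 200 camera calls.

## Working session

There is one attempt and no reset: what is moved stays moved. The work goes in short steps, Python scripts to look and compute and a tool call to move; the robot and the scene stay as the last step left them, time stands still between calls to the robot, and variables do not carry over. Pictures are saved under pics/ and viewed, at most 10 in all, crops included, and the job is handed in when it is done.

Besides the shell and the picture viewer there is one more tool, called as a command line: name --argument value ..., lists and objects as JSON in quotes. jog_arm: Moves the arm, as the interface text tells. Its arguments: {"type":"object","properties":{"increments":{"type":"array"},"newtons":{"type":"number"}},"required":["increments"]}

```bash
mkdir -p pics; ls; python3 - <<'E'
from workcell import robot
import cv2
for n in("side","top"):
    im=robot.capture(n); cv2.imwrite(f"pics/{n}0.png",cv2.cvtColor(im,cv2.COLOR_RGB2BGR)); print(robot.camera_info(n))
s=robot.sense(); print(s)
E
```

```text
pics
{'intrinsics': array([[440.17253994,   0.        , 276.3112976 ],
       [  0.        , 440.17253994, 203.56882898],
       [  0.        ,   0.        ,   1.        ]]), 'origin': array([341.15586445, 741.3727791 , 592.44535554]), 'attitude': array([[-0.91963024,  0.18840923, -0.3446479 ],
       [-0.39275303, -0.45231751,  0.80072088],
       [-0.00502707,  0.87172864,  0.48996316]])}
{'intrinsics': array([[457.14718228,   0.        , 274.51994194],
       [  0.        , 457.14718228, 214.85911091],
       [  0.        ,   0.        ,   1.        ]]), 'origin': array([ 546.21274117,   15.66470669, 1140.46730417]), 'attitude': array([[-0.00999886,  0.99429591, -0.10618691],
       [-0.9996724 , -0.00743745,  0.0244904 ],
       [ 0.02356095,  0.106397  ,  0.99404455]])}
{'time_s': 0.1, 'q': array([-5.25560775e+01,  2.33530939e+00,  4.80646949e+00, -2.40478103e-02,
       -9.25616702e+01, -1.91214156e+01]), 'joint_vel': array([ 0.03929018, -0.08238989,  0.19655932,  0.23769485, -0.06233419,
       -0.07193719]), 'joint_torque': array([-4.74178407e-03, -3.69347656e+01,  3.48279834e+01,  6.95179000e+00,
       -4.61179035e-03,  1.17206017e-05]), 'eef_pos': array([ 188.72048233, -569.52370714,  403.76015059]), 'orientation': array([[-9.49296231e-01, -3.14382367e-01, -6.27537187e-04],
       [-3.14382970e-01,  9.49295039e-01,  1.50912759e-03],
       [ 1.21274835e-04,  1.62989614e-03, -9.99998664e-01]]), 'wrist_force': array([ 0.65592885,  0.05943521, -0.488235  ]), 'ft_torque': array([-0.00899136, -0.01687037,  0.00474803]), 'grip_force': 0.0, 'opening': 0.9973069957115596}
```

View pics/side0.png

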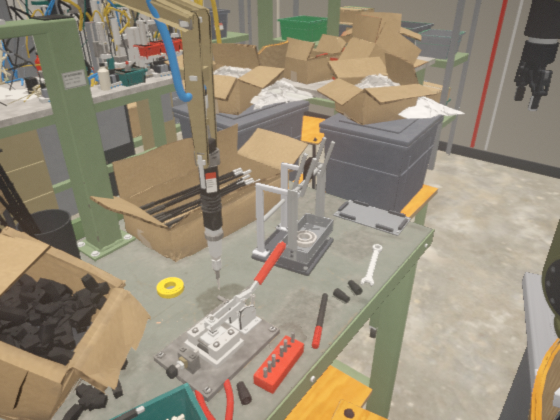

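View pics/top0.png

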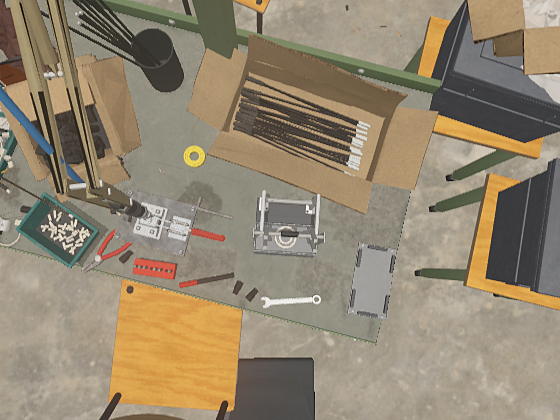

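The side view shows the stand and basket at about (300,215) and the nest at (375,215). In the top view the stand and basket are at (287,228), the nest at (372,280), and the caps and spanner at (245,290) and (290,300).

Possible confusions for the ring: the yellow ring at top (194,156) and the steel ring in the basket at top (287,237). I choose the steel one in the basket and check it in crops.

```bash
python3 - <<'E'
import cv2
a=cv2.imread("pics/side0.png");b=cv2.imread("pics/top0.png")
cv2.imwrite("pics/sc.png",cv2.resize(a[130:280,240:440],None,fx=4,fy=4,interpolation=cv2.INTER_CUBIC))
cv2.imwrite("pics/tc.png",cv2.resize(b[180:330,230:420],None,fx=4,fy=4,interpolation=cv2.INTER_CUBIC))
E
```

```text
(no output)
```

View pics/sc.png

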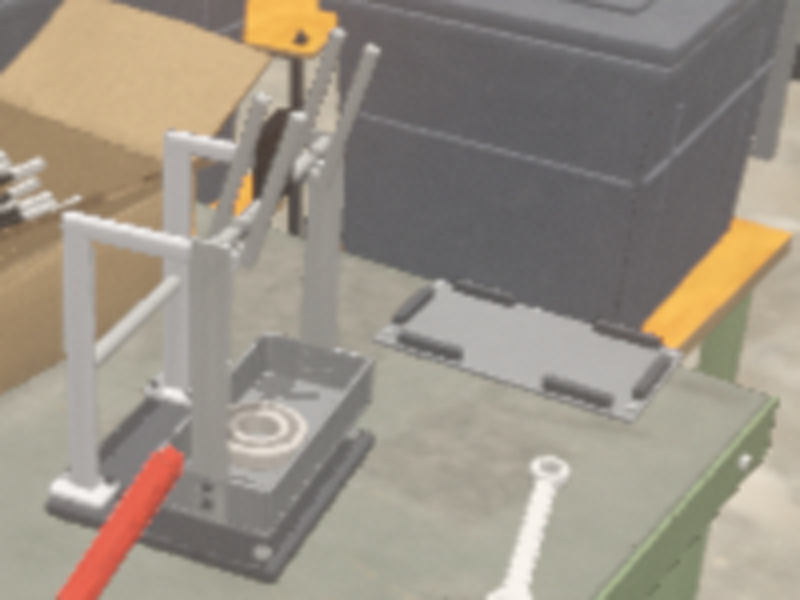

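View pics/tc.png

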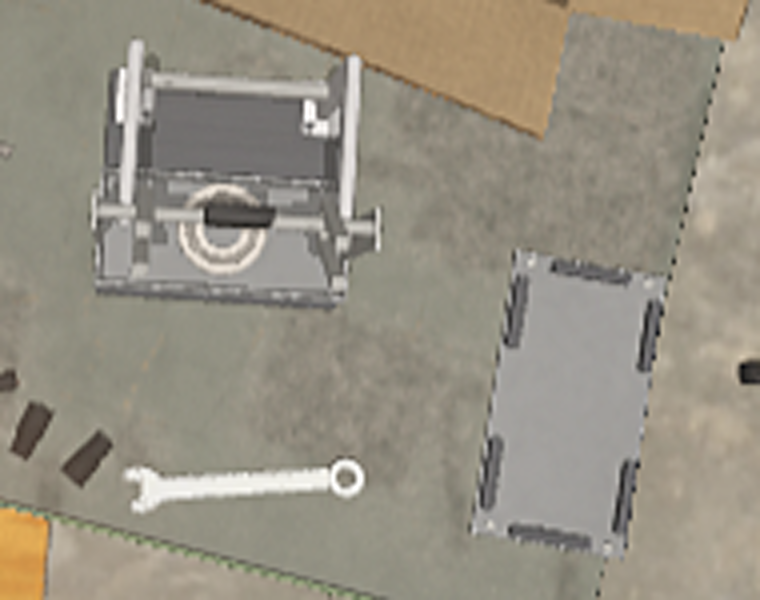

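The crops confirm the choice: a steel-coloured ring lies in the hanging basket, at top crop (223,228) and side crop (258,428). The hooks lean towards the robot, with prong tips at side crop (262,97), (297,117), (337,35) and (375,48). I'll fit the stand pose and lean, plus the nest pose.

```bash
cat > h.py <<'E'
import numpy as np
from workcell import robot
from scipy.optimize import least_squares
C={n:robot.camera_info(n) for n in("side","top")}
O=dict(side=(240,130),top=(230,180))
def crop(n,p): return (np.array(p,float)+.5)/4-.5+O[n]
def proj(n,P):
    c=C[n]; q=np.array(c["attitude"]).T@(np.asarray(P,float)-c["origin"]); q=np.array([q[0],-q[1],-q[2]]); u=c["intrinsics"]@q; return u[:2]/u[2]
def back(n,uv,z):
    c=C[n]; d=np.linalg.inv(c["intrinsics"])@[*uv,1]; d=np.array(c["attitude"])@[d[0],-d[1],-d[2]]; o=np.array(c["origin"]); return o+d*(z-o[2])/d[2]
def w(p,l): 
    x,y,a=p; c,s=np.cos(a),np.sin(a); return np.array([x+c*l[0]-s*l[1],y+s*l[0]+c*l[1],l[2]])
E
python3 - <<'E'
from h import *
# nest
L=[(48,88),(48,-88),(-48,-88),(-48,88)]
tp=[(513,249),(667,277),(625,555),(472,533)]; sp=[(683,352)]
# world corners from each camera
for n,ps in(("top",tp),("side",[(443,280),(683,352),(632,420),(373,340)])):
    W=np.array([back(n,crop(n,p),4) for p in ps]); print(n,W.round(1).tolist(),W.mean(0).round(1))
# stand/basket + lean
obs=[("top",(240,216),lambda p,l,d:(d,0,232)),("top",(94,212),lambda p,l,d:(d,75,196)),("top",(380,228),lambda p,l,d:(d,-75,196))]
def tip(x,y):
    return lambda p,l,d:(x*np.cos(l)-82*np.sin(l),y,184+82*np.cos(l)+x*np.sin(l))
obs+=[("side",(262,97),tip(10,48)),("side",(297,117),tip(-10,48)),("side",(337,35),tip(10,-48)),("side",(375,48),tip(-10,-48))]
f=lambda v:np.concatenate([proj(n,w(v[:3],g(v,v[3],0)))-crop(n,p) for n,p,g in obs])
r=least_squares(f,[580,0,0,.2]); print(r.x,r.fun.reshape(-1,2).round(1).tolist())
bl=[back("top",crop("top",p),232).round(1) for p in((205,204),(274,206),(274,228),(205,228))];print(bl)
E
```

```text
top [[598.2, -219.8, 4.0], [579.9, -315.8, 4.0], [409.9, -283.3, 4.0], [424.4, -189.4, 4.0]] [ 503.1 -252.     4. ]
side [[574.6, -319.6, 4.0], [407.5, -285.1, 4.0], [424.1, -192.1, 4.0], [595.8, -222.9, 4.0]] [ 500.5 -254.9    4. ]
[ 6.05432711e+02 -3.70721724e+01 -7.14866056e-02  2.83201604e-01] [[0.3, 0.0], [-0.4, -0.1], [0.4, 0.4], [-0.1, 0.5], [0.4, 0.1], [0.1, -0.4], [-0.8, 0.5]]
[array([611.6, -19.1, 232. ]), array([610.3, -53.5, 232. ]), array([599.3, -53.3, 232. ]), array([599.6, -18.9, 232. ])]
```

jog_arm --increments '[-2,1.3,-0.5,-0.04,6,-5,3.3,-1.5,-0.12,6,-8.5,5.6,-2.5,-0.22,6,-12,8,-3.5,-0.32,6,-15.5,10.3,-4.5,-0.42,6,-19,12.7,-5.5,-0.52,6,-22.5,15,-5.5,-0.62,6,-26,17.3,-5.5,-0.72,6,-29,19.3,-5.5,-0.8,6,-30,20,-5.5,-0.84,6]'

```text
time_s: 0.93
eef_pos: [412.8, -281.9, 459.0]
orientation: [[-0.392, -0.92, 0.0], [-0.92, 0.392, 0.001], [-0.001, 0.001, -1.0]]
wrist_force: [-0.5, -0.4, 0.7]
opening: 0.702
grip_force: 0.0
```

```bash
cat > t.py <<'E'
import sys
from h import *
# shift from current pose to world target tcp x y z, yaw of tool y (deg)
t=list(map(float,sys.argv[1:5])); s=robot.sense(); R=np.array(s["orientation"]); 
sh=R.T@(np.array(t[:3])-s["eef_pos"])/10; yaw=np.degrees(np.arctan2(R[1,1],R[0,1]))
print("shift cm",sh.round(2),"turn",round(np.radians(-((t[3]-yaw+180)%360-180)),3),"pos",s["eef_pos"].round(1),"yaw",yaw.round(2),"F",s["wrist_force"].round(1),"M",s["ft_torque"].round(2),"j6",s["q"].round(0),s["time_s"])
E
python3 t.py 605.2 -36.2 460 175.9
python3 - <<'E'
from h import *
segs=[((297,117),(250,258),-10,48),((262,97),(222,235),10,48),((375,48),(340,165),-10,-48),((337,35),(305,140),10,-48)]
for a,b,x,y in segs:
    a,b=crop("side",a),crop("side",b); m=(a-b)
    out=[]
    for l in(.2,.24,.28,.32,.36):
        P=lambda h:w((605.4+82*(np.sin(l)-np.sin(.283)),-37.1,-.0715),(x*np.cos(l)-h*np.sin(l),y,184+h*np.cos(l)+x*np.sin(l)))
        v=proj("side",P(82))-proj("side",P(20)); out.append(round(float(-v[0]/v[1]),3))
    print(round(float(-m[0]/m[1]),3),out)
E
```

```text
shift cm [-30.15  -8.06  -0.06] turn -0.331 pos [ 412.8 -281.9  459. ] yaw 156.91 F [-0.5 -0.4  0.7] M [-0.09  0.01  0.02] j6 [-11. -12.  -3.  -0. -99. -12.] 0.9333
0.333 [0.254, 0.3, 0.348, 0.399, 0.452]
0.29 [0.238, 0.284, 0.331, 0.381, 0.432]
0.299 [0.274, 0.32, 0.367, 0.417, 0.469]
0.305 [0.26, 0.305, 0.352, 0.401, 0.452]
```

jog_arm --increments '[-2,-0.5,0,-0.03,5,-5.5,-1.4,0,-0.07,5,-9.5,-2.5,0,-0.11,5,-13.5,-3.6,0,-0.15,5,-17.5,-4.7,0,-0.2,5,-21.5,-5.7,0,-0.24,5,-25,-6.7,0,-0.28,5,-28,-7.5,0,-0.31,5,-29.5,-7.9,0,-0.33,5,-30.15,-8.06,0,-0.331,5]'

```text
time_s: 1.77
eef_pos: [606.2, -39.1, 458.0]
orientation: [[-0.077, -0.997, -0.003], [-0.997, 0.077, -0.0], [0.0, 0.003, -1.0]]
wrist_force: [0.6, -0.5, 0.6]
opening: 0.587
grip_force: 0.0
```

```bash
python3 t.py 605.2 -36.2 373 175.9; python3 - <<'E'
from workcell import robot
import cv2,numpy as np
a=robot.capture("side");b=robot.capture("top")
f=lambda i,y,x:cv2.resize(i[y:y+150,x:x+100],None,fx=4,fy=4,interpolation=cv2.INTER_CUBIC)
cv2.imwrite("pics/c1.png",cv2.cvtColor(np.hstack([f(a,80,270),f(b,180,240)]),cv2.COLOR_RGB2BGR))
E
```

```text
shift cm [-0.29  0.1   8.5 ] turn -0.005 pos [606.2 -39.1 458. ] yaw 175.59 F [ 0.6 -0.5  0.6] M [-0.08  0.03 -0.05] j6 [ 15.   4.  12.  -0. -98. -20.] 1.7667
```

View pics/c1.png

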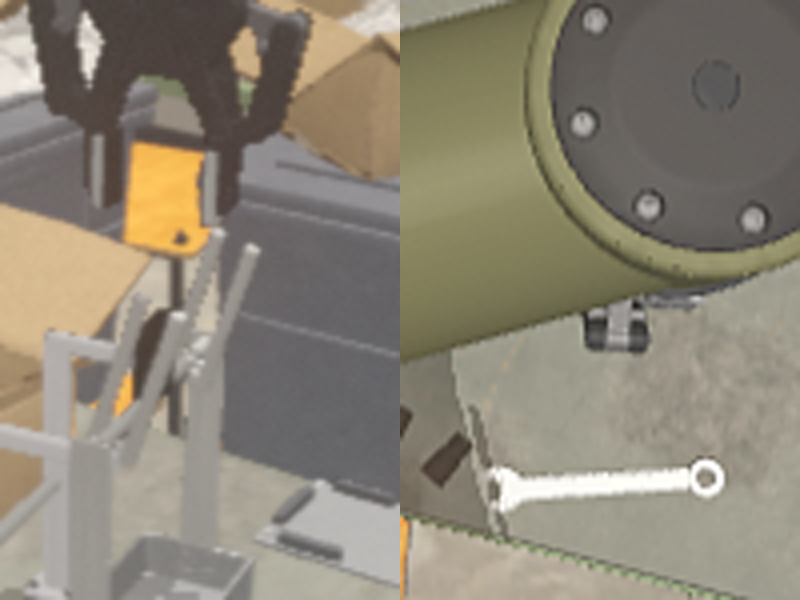

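The left half shows the open pads at (103,170) and (210,170), straddling the block at (155,355). I go down.

jog_arm --increments '[-0.15,0.05,0.8,0,4.5,-0.29,0.1,1.8,-0.005,4.5,-0.29,0.1,3,-0.005,4.5,-0.29,0.1,4.2,-0.005,4.5,-0.29,0.1,5.4,-0.005,4.5,-0.29,0.1,6.4,-0.005,4.5,-0.29,0.1,7.2,-0.005,4.5,-0.29,0.1,7.8,-0.005,4.5,-0.29,0.1,8.2,-0.005,4.5,-0.29,0.1,8.4,-0.005,4.5]'

```text
time_s: 2.7
eef_pos: [604.1, -38.3, 375.1]
orientation: [[-0.075, -0.997, -0.0], [-0.997, 0.075, -0.0], [0.0, 0.0, -1.0]]
wrist_force: [-0.2, -0.7, 0.6]
opening: 0.529
grip_force: 0.0
```

```bash
python3 t.py 605.2 -36.2 373 175.9; python3 - <<'E'
from workcell import robot
import cv2,numpy as np
a=robot.capture("side")
cv2.imwrite("pics/c2.png",cv2.cvtColor(cv2.resize(a[110:230,260:380],None,fx=5,fy=5,interpolation=cv2.INTER_CUBIC),cv2.COLOR_RGB2BGR))
E
```

```text
shift cm [-0.21 -0.09  0.21] turn -0.003 pos [604.1 -38.3 375.1] yaw 175.7 F [-0.2 -0.7  0.6] M [ 0.04 -0.01 -0.01] j6 [ 15.   3.   3.  -0. -90. -20.] 2.7
```

View pics/c2.png

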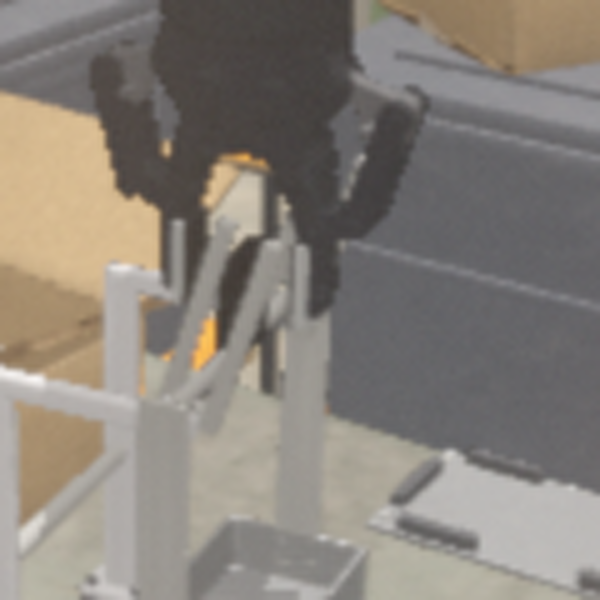

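The side view shows the block between the pads and everything clear. I close gradually.

jog_arm --increments '[-0.1,-0.05,0.1,0,3.5,-0.2,-0.09,0.2,0,2.6,-0.2,-0.09,0.2,0,2.2,-0.2,-0.09,0.2,0,1.9,-0.2,-0.09,0.2,0,1.7,-0.2,-0.09,0.2,0,1.6,-0.2,-0.09,0.2,0,1.5,-0.2,-0.09,0.2,0,1.5]' --newtons 20

```text
time_s: 3.42
eef_pos: [605.2, -36.3, 373.7]
orientation: [[-0.075, -0.997, -0.0], [-0.997, 0.075, 0.0], [-0.0, 0.0, -1.0]]
wrist_force: [0.0, -0.4, 0.3]
opening: 0.176
grip_force: 0.0
```

jog_arm --increments '[0,0,0,0,1.4,0,0,0,0,1.3,0,0,0,0,1.2,0,0,0,0,1.15,0,0,0,0,1.1,0,0,0,0,1.05]' --newtons 20

```text
time_s: 3.92
eef_pos: [605.2, -36.3, 373.7]
orientation: [[-0.075, -0.997, -0.0], [-0.997, 0.075, 0.0], [-0.0, 0.0, -1.0]]
wrist_force: [0.6, 0.1, -0.6]
opening: 0.121
grip_force: 0.0
```

jog_arm --increments '[0,0,0,0,1.0,0,0,0,0,0.95,0,0,0,0,0.9,0,0,0,0,0.8,0,0,0,0,0.6,0,0,0,0,0.6]' --newtons 20

```text
time_s: 4.42
eef_pos: [605.2, -36.3, 373.7]
orientation: [[-0.075, -0.997, -0.0], [-0.997, 0.075, 0.0], [-0.0, 0.0, -1.0]]
wrist_force: [0.9, -0.2, -0.9]
opening: 0.109
grip_force: 20.3
```

```bash
python3 t.py 605.2 -36.2 373 175.9
```

```text
shift cm [-0.01 -0.    0.07] turn -0.003 pos [605.2 -36.3 373.7] yaw 175.71 F [ 0.9 -0.2 -0.9] M [ 0.05 -0.1   0.03] j6 [ 15.   3.   3.  -0. -89. -20.] 4.4167
```

jog_arm --increments '[0,0,0,0,0.5,0,0,0,0,0.5,0,0,0,0,0.5,0,0,-0.1,0,0.5,0,0,-0.2,0,0.5,0,0.03,-0.3,0,0.5,0,0.06,-0.4,0,0.5,0,0.1,-0.5,0,0.5,0,0.1,-0.5,0,0.5]' --newtons 45

```text
time_s: 5.17
eef_pos: [604.1, -36.2, 378.9]
orientation: [[-0.075, -0.997, 0.0], [-0.997, 0.075, 0.0], [-0.0, -0.0, -1.0]]
wrist_force: [0.2, -0.5, -3.4]
opening: 0.106
grip_force: 47.6
```

```bash
python3 t.py 605.2 -36.2 373 175.9
```

```text
shift cm [-0.01 -0.1   0.59] turn -0.003 pos [604.1 -36.2 378.9] yaw 175.7 F [ 0.2 -0.5 -3.4] M [ 0.01  0.01 -0.02] j6 [ 16.   3.   3.  -0. -90. -20.] 5.1667
```

jog_arm --increments '[0,0.05,-0.2,0,0.5,0,0.11,-0.4,0,0.5,0,0.16,-0.6,0,0.5,0,0.21,-0.8,0,0.5,0,0.26,-1.0,0,0.5,0,0.26,-1.0,0,0.5]'

```text
time_s: 5.67
eef_pos: [601.5, -36.0, 389.2]
orientation: [[-0.075, -0.997, 0.0], [-0.997, 0.075, 0.0], [-0.0, -0.0, -1.0]]
wrist_force: [-1.2, 0.1, -2.6]
opening: 0.103
grip_force: 47.6
```

jog_arm --increments '[0,0.05,-0.2,0,0.5,0,0.11,-0.4,0,0.5,0,0.16,-0.6,0,0.5,0,0.21,-0.8,0,0.5,0,0.26,-1.0,0,0.5,0,0.26,-1.0,0,0.5]'

```text
time_s: 6.17
eef_pos: [598.8, -35.9, 399.0]
orientation: [[-0.075, -0.997, -0.0], [-0.997, 0.075, 0.0], [-0.0, 0.0, -1.0]]
wrist_force: [-2.7, 0.5, -2.3]
opening: 0.107
grip_force: 47.6
```

jog_arm --increments '[0,0.05,0,0,0.5,0,0.1,0,0,0.5,0,0.1,0,0,0.5]'

```text
time_s: 6.42
eef_pos: [598.0, -35.8, 398.8]
orientation: [[-0.075, -0.997, 0.001], [-0.997, 0.075, 0.0], [-0.0, -0.001, -1.0]]
wrist_force: [-0.5, 0.1, -2.7]
opening: 0.108
grip_force: 47.6
```

```bash
python3 t.py 605.2 -36.2 373 175.9
```

```text
shift cm [-0.01 -0.72  2.58] turn -0.003 pos [598.  -35.8 398.8] yaw 175.7 F [-0.5  0.1 -2.7] M [-0.06  0.    0.  ] j6 [ 16.   2.   4.   0. -92. -20.] 6.4167
```

jog_arm --increments '[0,0.1,-0.2,0,0.5,0,0.15,-0.4,0,0.5,0,0.21,-0.6,0,0.5,0,0.27,-0.8,0,0.5,0,0.33,-1.0,0,0.5,0,0.33,-1.0,0,0.5]'

```text
time_s: 6.92
eef_pos: [594.7, -35.5, 409.4]
orientation: [[-0.075, -0.997, 0.001], [-0.997, 0.075, 0.0], [-0.0, -0.001, -1.0]]
wrist_force: [0.7, 0.4, -2.4]
opening: 0.106
grip_force: 47.6
```

jog_arm --increments '[0,0.06,-0.2,0,0.5,0,0.11,-0.4,0,0.5,0,0.17,-0.6,0,0.5,0,0.22,-0.8,0,0.5,0,0.28,-1.0,0,0.5,0,0.28,-1.0,0,0.5]'

```text
time_s: 7.42
eef_pos: [591.9, -35.4, 419.4]
orientation: [[-0.075, -0.997, 0.001], [-0.997, 0.075, 0.0], [-0.0, -0.001, -1.0]]
wrist_force: [0.5, 0.5, -3.5]
opening: 0.106
grip_force: 47.6
```

jog_arm --increments '[0,0.06,-0.2,0,0.5,0,0.11,-0.4,0,0.5,0,0.17,-0.6,0,0.5,0,0.22,-0.8,0,0.5,0,0.28,-1.0,0,0.5,0,0.28,-1.0,0,0.5]'

```text
time_s: 7.92
eef_pos: [589.1, -35.1, 429.4]
orientation: [[-0.075, -0.997, 0.001], [-0.997, 0.075, 0.0], [-0.0, -0.001, -1.0]]
wrist_force: [0.1, -0.9, -2.3]
opening: 0.106
grip_force: 47.6
```

jog_arm --increments '[0,0.06,-0.2,0,0.5,0,0.11,-0.4,0,0.5,0,0.17,-0.6,0,0.5,0,0.22,-0.8,0,0.5,0,0.28,-1.0,0,0.5,0,0.28,-1.0,0,0.5]'

```text
time_s: 8.42
eef_pos: [586.3, -35.0, 439.4]
orientation: [[-0.075, -0.997, 0.001], [-0.997, 0.075, 0.0], [-0.0, -0.001, -1.0]]
wrist_force: [0.7, -1.3, -2.8]
opening: 0.107
grip_force: 47.6
```

jog_arm --increments '[0,0.06,-0.2,0,0.5,0,0.11,-0.4,0,0.5,0,0.17,-0.6,0,0.5,0,0.22,-0.8,0,0.5,0,0.28,-1.0,0,0.5,0,0.28,-1.0,0,0.5]'

```text
time_s: 8.92
eef_pos: [583.5, -34.7, 449.4]
orientation: [[-0.075, -0.997, 0.001], [-0.997, 0.075, 0.0], [-0.0, -0.001, -1.0]]
wrist_force: [0.6, -0.6, -2.5]
opening: 0.11
grip_force: 47.6
```

jog_arm --increments '[0,0.06,-0.2,0,0.5,0,0.11,-0.4,0,0.5,0,0.17,-0.6,0,0.5,0,0.22,-0.8,0,0.5,0,0.28,-1.0,0,0.5,0,0.35,-1.3,0,0.5,0,0.43,-1.6,0,0.5,0,0.43,-1.6,0,0.5]'

```text
time_s: 9.58
eef_pos: [579.1, -34.4, 465.7]
orientation: [[-0.075, -0.997, 0.001], [-0.997, 0.075, 0.0], [-0.0, -0.001, -1.0]]
wrist_force: [0.2, -0.0, -2.9]
opening: 0.106
grip_force: 47.6
```

```bash
python3 t.py 502 -253.5 440 79.5; python3 - <<'E'
from workcell import robot
import cv2,numpy as np
a=robot.capture("side")
cv2.imwrite("pics/c3.png",cv2.cvtColor(cv2.resize(a[80:240,240:440],None,fx=4,fy=3.75,interpolation=cv2.INTER_CUBIC),cv2.COLOR_RGB2BGR))
E
```

```text
shift cm [22.42  6.05  2.56] turn 1.679 pos [579.1 -34.4 465.7] yaw 175.7 F [ 0.2 -0.  -2.9] M [ 0.02 -0.06 -0.03] j6 [ 16.   0.   9.   0. -99. -21.] 9.5833
```

View pics/c3.png

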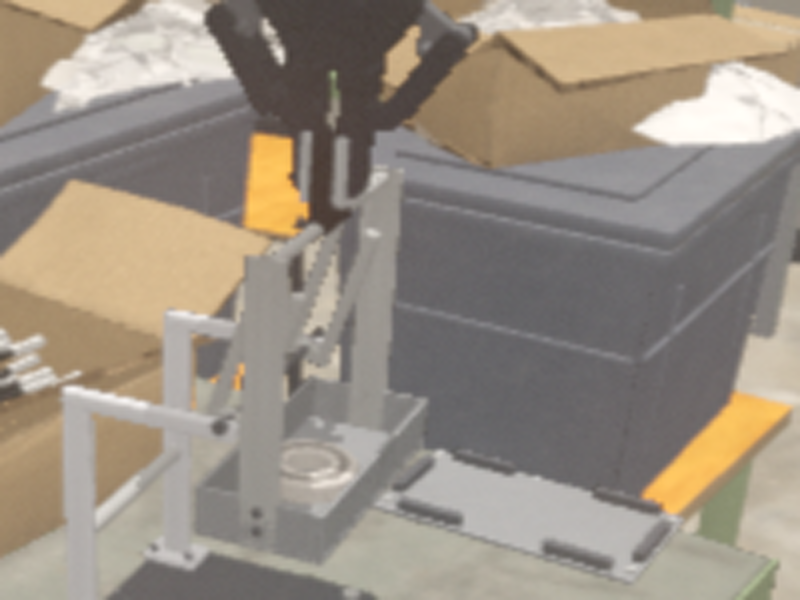

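The bar is above the prong tips and the ring is still in the basket, so I draw it out along -x.

jog_arm --increments '[0,0.3,0,0,0.5,0,0.9,0,0,0.5,0,1.7,0,0,0.5,0,2.6,0,0,0.5,0,3.6,0,0,0.5,0,4.6,0,0,0.5,0,5.4,0,0,0.5,0,5.9,0,0,0.5,0,6,0,0,0.5,0,6,0,0,0.5]'

```text
time_s: 10.47
eef_pos: [519.0, -29.9, 465.1]
orientation: [[-0.075, -0.997, 0.001], [-0.997, 0.075, 0.0], [-0.0, -0.001, -1.0]]
wrist_force: [-0.3, 0.3, -2.3]
opening: 0.107
grip_force: 47.6
```

jog_arm --increments '[0,0.3,0,0,0.5,0,1,0,0,0.5,0,2,0,0,0.5,0,3.2,0,0,0.5,0,4.5,0,0,0.5,0,5.8,0,0,0.5,0,7,0,0,0.5,0,7.8,0,0,0.5,0,8,0,0,0.5,0,8,0,0,0.5]'

```text
time_s: 11.3
eef_pos: [439.3, -23.9, 465.0]
orientation: [[-0.075, -0.997, 0.001], [-0.997, 0.075, 0.0], [-0.0, -0.001, -1.0]]
wrist_force: [0.5, 0.2, -3.4]
opening: 0.111
grip_force: 47.6
```

```bash
python3 t.py 502 -253.5 440 79.5
```

```text
shift cm [22.43 -7.96  2.5 ] turn 1.679 pos [439.3 -23.9 465. ] yaw 175.73 F [ 0.5  0.2 -3.4] M [ 0.   -0.05  0.  ] j6 [  23.  -21.  -10.   -0. -102.  -28.] 11.3
```

jog_arm --increments '[0.3,-0.1,0,0.02,0.5,1,-0.3,0,0.06,0.5,2,-0.6,0,0.13,0.5,3.3,-1,0,0.21,0.5,4.8,-1.5,0,0.3,0.5,6.4,-2.1,0,0.4,0.5,8,-2.7,0,0.5,0.5,9.5,-3.2,0,0.58,0.5,10.6,-3.6,0,0.64,0.5,11,-3.8,0,0.66,0.5]'

```text
time_s: 12.13
eef_pos: [470.0, -138.3, 463.9]
orientation: [[-0.676, -0.737, -0.002], [-0.737, 0.676, -0.001], [0.002, 0.001, -1.0]]
wrist_force: [-0.3, -0.1, -3.5]
opening: 0.106
grip_force: 47.6
```

```bash
python3 t.py 502 -253.5 440 79.5
```

```text
shift cm [  6.33 -10.14   2.39] turn 1.012 pos [ 470.  -138.3  463.9] yaw 137.5 F [-0.3 -0.1 -3.5] M [ 0.    0.   -0.04] j6 [   7.  -14.   -4.    0. -100.  -50.] 12.1333
```

jog_arm --increments '[0.1,-0.2,0,0.02,0.5,0.5,-0.8,0,0.07,0.5,1,-1.7,0,0.15,0.5,1.8,-2.9,0,0.25,0.5,2.7,-4.3,0,0.36,0.5,3.6,-5.7,0,0.48,0.5,4.5,-7.2,0.5,0.6,0.5,5.3,-8.5,1,0.72,0.5,6,-9.6,1.5,0.83,0.5,6.3,-10.1,2,0.91,0.5]'

```text
time_s: 12.97
eef_pos: [502.5, -251.9, 443.8]
orientation: [[-0.997, 0.08, -0.001], [0.08, 0.997, 0.0], [0.001, 0.0, -1.0]]
wrist_force: [0.4, -0.6, -3.4]
opening: 0.109
grip_force: 47.6
```

```bash
python3 t.py 502 -253.5 440 79.5
```

```text
shift cm [ 0.04 -0.17  0.38] turn 0.103 pos [ 502.5 -251.9  443.8] yaw 85.39 F [ 0.4 -0.6 -3.4] M [ 0.1  -0.07 -0.01] j6 [ -6.  -3.   4.  -0. -97. -88.] 12.9667
```

jog_arm --increments '[0,0,0.4,0.02,0.5,0,-0.1,1.2,0.05,0.5,0.04,-0.17,2.2,0.08,0.5,0.04,-0.17,3.2,0.1,0.5,0.04,-0.17,4.2,0.103,0.5,0.04,-0.17,5,0.103,0.5,0.04,-0.17,5.7,0.103,0.5,0.04,-0.17,6.2,0.103,0.5,0.04,-0.17,6.4,0.103,0.5,0.04,-0.17,6.4,0.103,0.5]'

```text
time_s: 13.8
eef_pos: [501.4, -252.5, 380.2]
orientation: [[-0.984, 0.176, -0.001], [0.176, 0.984, 0.0], [0.001, 0.0, -1.0]]
wrist_force: [-0.1, -0.1, -3.4]
opening: 0.108
grip_force: 47.6
```

```bash
python3 t.py 502 -253.5 348 79.5; python3 - <<'E'
from workcell import robot
import cv2,numpy as np
a=robot.capture("side");b=robot.capture("top")
f=lambda i,y,x:cv2.resize(i[y:y+120,x:x+100],None,fx=4,fy=5,interpolation=cv2.INTER_CUBIC)
cv2.imwrite("pics/c4.png",cv2.cvtColor(np.hstack([f(a,120,320),f(b,220,320)]),cv2.COLOR_RGB2BGR))
E
```

```text
shift cm [-0.08 -0.09  3.22] turn 0.006 pos [ 501.4 -252.5  380.2] yaw 79.87 F [-0.1 -0.1 -3.4] M [ 0.03 -0.04  0.01] j6 [ -6.  -4.  -4.  -0. -90. -94.] 13.8
```

View pics/c4.png

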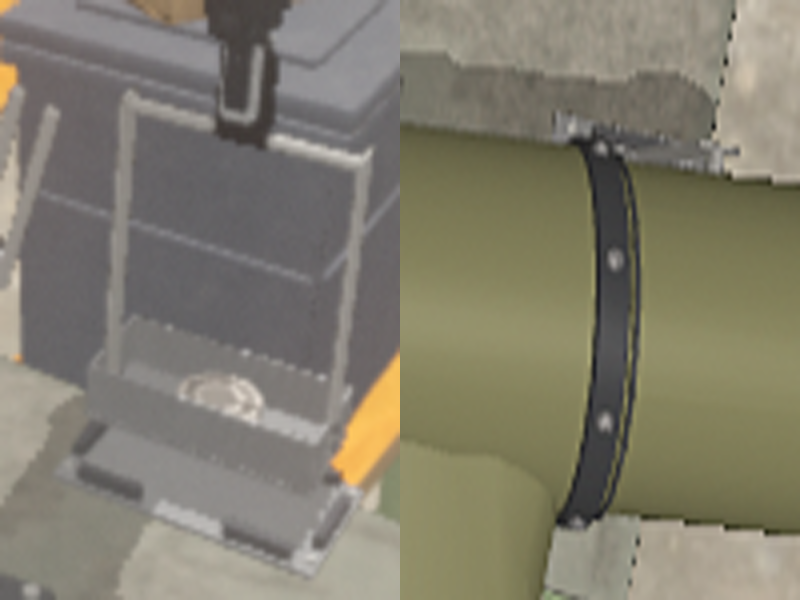

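The side half shows the basket hanging over the nest with the ring inside. The basket's near-bottom edge runs from about (92,400) to (318,490), and the nest's near corners are at (58,475) and (315,575). I compare these with predicted projections.

```bash
python3 - <<'E'
from h import *
cp=lambda u:((u-[320,120]+.5)*[4,5]-.5).round(0).tolist()
b=(501.4,-252.5,np.radians(-100.13)); n=(502,-253.5,np.radians(-100.5))
for nm,z in(("rim",66),("bot",36)): print(nm,[cp(proj("side",w(b,(x,y,z)))) for x,y in((35,75),(35,-75),(-35,-75),(-35,75))])
print("bartop",[cp(proj("side",w(b,(0,y,202)))) for y in(75,-75)])
print("nest",[cp(proj("side",w(n,(x,y,4)))) for x,y in((48,88),(48,-88),(-48,-88),(-48,88))])
E
```

```text
rim [[131.0, 316.0], [352.0, 389.0], [313.0, 448.0], [84.0, 368.0]]
bot [[127.0, 366.0], [345.0, 441.0], [306.0, 502.0], [81.0, 420.0]]
bartop [[124.0, 95.0], [365.0, 159.0]]
nest [[115.0, 401.0], [364.0, 491.0], [311.0, 577.0], [51.0, 475.0]]
```

```bash
python3 - <<'E'
from h import *
import cv2
a=robot.capture("side")
c=cv2.cvtColor(cv2.resize(a[178:243,330:422],None,fx=8.5,fy=8.5,interpolation=cv2.INTER_CUBIC),cv2.COLOR_RGB2BGR)
cp=lambda u:((u-[330,178]+.5)*8.5-.5)
b=(501.4,-252.5,np.radians(-100.13)); n=(502,-253.5,np.radians(-100.5))
def draw(p,hx,hy,z,col):
    q=np.array([cp(proj("side",w(p,(x*hx,y*hy,z)))) for x,y in((1,1),(1,-1),(-1,-1),(-1,1))]).round().astype(int); cv2.polylines(c,[q],True,col,1)
draw(b,35,75,66,(0,0,255));draw(b,35,75,36,(0,255,255));draw(n,48,88,4,(0,255,0)); cv2.imwrite("pics/c5.png",c)
E
```

```text
(no output)
```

View pics/c5.png

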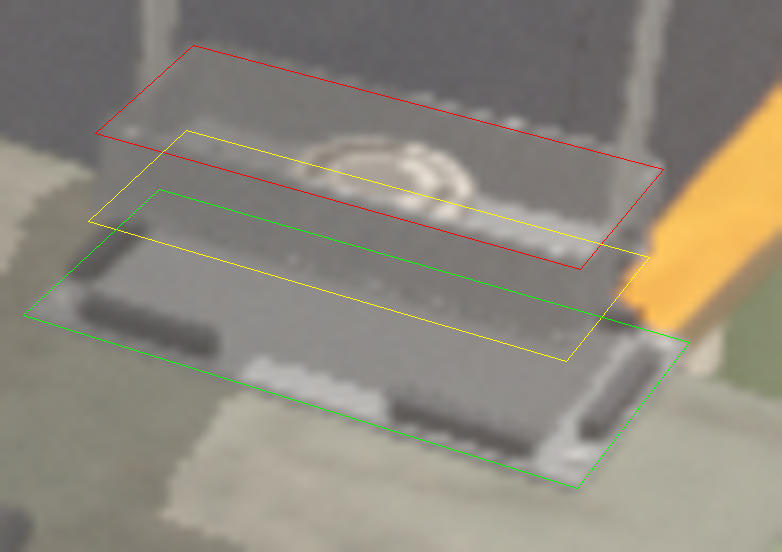

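Nest outline fits well; the basket reads about 1 px high, within calibration error. I'll lower and feel for contact.

jog_arm --increments '[-0.05,0,0.2,0.003,0.5,-0.1,0,0.5,0.007,0.5,-0.1,0,0.8,0.007,0.5,-0.1,0,1.1,0.007,0.5,-0.1,0,1.4,0.007,0.5,-0.1,0,1.6,0.007,0.5,-0.1,0,1.75,0.007,0.5,-0.1,0,1.8,0.007,0.5,-0.1,0,1.8,0.007,0.5]'

```text
time_s: 14.7
eef_pos: [502.4, -252.7, 362.6]
orientation: [[-0.983, 0.183, -0.0], [0.183, 0.983, 0.0], [0.0, 0.0, -1.0]]
wrist_force: [0.8, 0.2, -2.6]
opening: 0.111
grip_force: 47.6
```

jog_arm --increments '[0,0,0.08,0,0.5,0,0,0.16,0,0.5,0,0,0.24,0,0.5,0,0,0.32,0,0.5,0,0,0.4,0,0.5,0,0,0.4,0,0.5]'

```text
time_s: 15.2
eef_pos: [502.4, -252.7, 358.4]
orientation: [[-0.983, 0.183, -0.0], [0.183, 0.983, 0.0], [0.0, 0.0, -1.0]]
wrist_force: [-0.1, 0.7, -4.0]
opening: 0.111
grip_force: 47.6
```

jog_arm --increments '[0,0,0.07,0,0.5,0,0,0.14,0,0.5,0,0,0.21,0,0.5,0,0,0.28,0,0.5,0,0,0.28,0,0.5]'

```text
time_s: 15.62
eef_pos: [502.4, -252.7, 355.6]
orientation: [[-0.983, 0.183, -0.0], [0.183, 0.983, 0.0], [0.0, 0.0, -1.0]]
wrist_force: [0.3, 0.5, -2.0]
opening: 0.109
grip_force: 47.6
```

jog_arm --increments '[0,0,0.07,0,0.5,0,0,0.14,0,0.5,0,0,0.2,0,0.5,0,0,0.2,0,0.5]'

```text
time_s: 15.95
eef_pos: [502.4, -252.7, 353.6]
orientation: [[-0.983, 0.183, -0.0], [0.183, 0.983, 0.0], [0.0, 0.0, -1.0]]
wrist_force: [-0.3, 0.7, -2.4]
opening: 0.111
grip_force: 47.6
```

jog_arm --increments '[0,0,0.07,0,0.5,0,0,0.14,0,0.5,0,0,0.2,0,0.5,0,0,0.2,0,0.5]'

```text
time_s: 16.28
eef_pos: [502.4, -252.7, 351.6]
orientation: [[-0.983, 0.183, -0.0], [0.183, 0.983, 0.0], [0.0, 0.0, -1.0]]
wrist_force: [0.8, 0.3, -3.2]
opening: 0.11
grip_force: 47.6
```

jog_arm --increments '[0,0,0.07,0,0.5,0,0,0.14,0,0.5,0,0,0.2,0,0.5,0,0,0.2,0,0.5]'

```text
time_s: 16.62
eef_pos: [502.4, -252.7, 349.7]
orientation: [[-0.983, 0.183, -0.0], [0.183, 0.983, 0.0], [0.0, 0.0, -1.0]]
wrist_force: [1.3, 0.1, -3.0]
opening: 0.104
grip_force: 47.6
```

jog_arm --increments '[0,0,0.05,0,0.5,0,0,0.1,0,0.5,0,0,0.15,0,0.5,0,0,0.15,0,0.5]'

```text
time_s: 16.95
eef_pos: [502.4, -252.7, 348.2]
orientation: [[-0.983, 0.183, -0.0], [0.183, 0.983, 0.0], [0.0, 0.0, -1.0]]
wrist_force: [-0.6, 0.1, -2.8]
opening: 0.11
grip_force: 47.6
```

jog_arm --increments '[0,0,0.04,0,0.5,0,0,0.08,0,0.5,0,0,0.08,0,0.5]'

```text
time_s: 17.2
eef_pos: [502.4, -252.7, 347.8]
orientation: [[-0.983, 0.183, 0.0], [0.183, 0.983, -0.0], [-0.0, -0.0, -1.0]]
wrist_force: [-0.3, 0.7, -1.6]
opening: 0.112
grip_force: 47.7
```

```bash
python3 t.py 502 -253.5 348 79.5
```

```text
shift cm [ 0.03 -0.08 -0.02] turn -0.001 pos [ 502.4 -252.7  347.8] yaw 79.45 F [-0.3  0.7 -1.6] M [ 0.01  0.06 -0.05] j6 [ -6.  -3.  -7.   0. -87. -94.] 17.2
```

jog_arm --increments '[0,0,0.04,0,0.5,0,0,0.08,0,0.5,0,0,0.08,0,0.5]'

```text
time_s: 17.45
eef_pos: [502.4, -252.7, 347.7]
orientation: [[-0.983, 0.183, 0.001], [0.183, 0.983, -0.0], [-0.001, -0.0, -1.0]]
wrist_force: [-1.4, 0.8, 2.0]
opening: 0.107
grip_force: 48.5
```

jog_arm --increments '[0,0,0,0,1,0,0,0,0,1.1,0,0,0,0,1.2,0,0,0,0,1.4,0,0,0,0,1.7,0,0,0,0,2,0,0,0,0,2.5,0,0,0,0,3,0,0,0,0,3.5,0,0,0,0,4]' --newtons 20

```text
time_s: 18.28
eef_pos: [502.4, -252.7, 346.8]
orientation: [[-0.983, 0.183, -0.0], [0.183, 0.983, 0.0], [0.0, 0.0, -1.0]]
wrist_force: [-0.3, 0.3, -0.5]
opening: 0.467
grip_force: 0.0
```

jog_arm --increments '[0,0,-0.3,0,4,0,0,-0.8,0,4,0,0,-1.5,0,4,0,0,-2.5,0,4,0,0,-4,0,4,0,0,-5.5,0,4,0,0,-7,0,4,0,0,-8.5,0,4,0,0,-9.5,0,4,0,0,-10,0,4]'

```text
time_s: 19.12
eef_pos: [502.3, -252.8, 449.4]
orientation: [[-0.983, 0.183, 0.003], [0.183, 0.983, -0.001], [-0.003, -0.0, -1.0]]
wrist_force: [0.5, 0.6, 0.3]
opening: 0.469
grip_force: 0.0
```

```bash
python3 - <<'E'
from h import *
import cv2
a=robot.capture("side")
c=cv2.cvtColor(cv2.resize(a[110:250,320:430],None,fx=4.2,fy=4.2,interpolation=cv2.INTER_CUBIC),cv2.COLOR_RGB2BGR); cv2.imwrite("pics/c6.png",c)
E
```

```text
(no output)
```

View pics/c6.png

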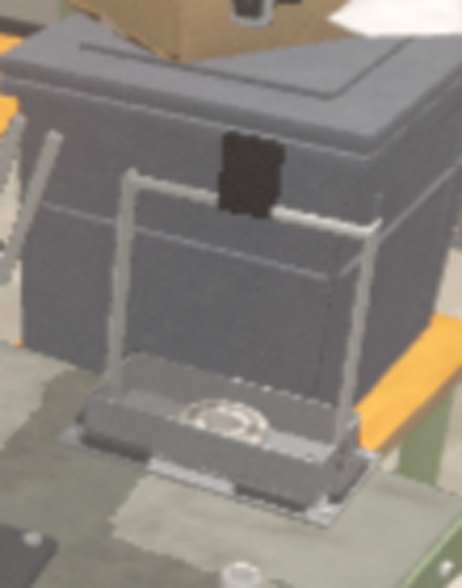

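The basket stands upright and level between the lips, with its rim near (85,400)–(330,460) and the ring in it at (225,420). The gripper is clear above, so I hand the job in.

```bash
python3 -c "
from workcell import robot
print(robot.finish_job())"
```

```text
the job is handed in; nothing more can be done
None
```

The basket was lifted off the hooks and set down in the nest plate, looking level between the lips with the ring still in it; I let go and handed the job in at about 19 s, though no verdict came back.

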